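# Press a power board into the corner of its fixture and hold it

### The arm

A 6-joint arm with a two-finger parallel gripper is mounted at the origin on a cart in front of the work surface, level with it; the furniture and walls round the work are solid. World frame = base frame: x ahead of the robot, y to its left, z up, the work surface at z = 0. Lengths are in m, angles in degrees, forces in N, time in s.
With the tool pointing down it reaches from about 0.35 to 0.8 m from the base axis. Payload 7.3 kg.
Tool frame: the origin (TCP) lies on the centre line of the jaws, within the pads' length; the fingertips stand 19 mm ahead of it and the grasp point (between the pads) is the TCP; z points along the fingers, y is the line along which they close (so a half turn about z gives the same grasp; the last joint's range is limited). The gripper opens to 85 mm and grips with 20 to 120 N. Pads are 22 mm wide; open, the fingers measure 114 mm over their backs; the gripper's body (76 mm by 85 mm) begins 54 mm behind the grasp point. The pads swing forward as they close: fully open they stand 13 mm farther back than shut.
Start: joints at [-82.277, 19.595, 87.324, -0, 73.075, -8.365], TCP at [0.146, -0.504, 0.25] pointing down, gripper open.
Joint ranges: [-145.02, 145.02], [-44.19, 115.74], [2.07, 154.8], [-57.11, 237.11], [16.16, 152.29], [-177.93, 177.93]. Speed limits (degrees/s): [147.25, 147.25, 180, 180, 180, 180].

### API

Orientations are given as [roll, pitch, yaw] about the fixed x, y, z axes, in that order (R = Rz(yaw) Ry(pitch) Rx(roll)).
In Python, from rig import * gives the robot as it stands.
- The arm moves only by the tool play_rows, never from a script. Its argument "commands" is a list of rows, each an object of numbers: "dx", "dy", "dz": the shift along the tool's x, y, z in m; "twist": the turn about the tool's z in degrees; "hand": the closure, from 0 (fully open) to 1 (shut). A call has 1 to 10 rows; each row shifts and turns the commanded pose from where the row before left it, along the tool's axes as they then stand; what a row does not reach is not made up. A row lasts 1/8 s, in which the tool goes at most 62.5 mm and 10.7 degrees, less where a joint would pass 70% of its speed; a pose out of reach is approached as far as the arm can. A call is refused whole if a number of a shift passes 0.0625 or a number of a turn 10.7, either way. A call with a gripper value outside its range is refused whole. The fingers move at their own pace and stop on an object; the grip force is fixed at half the most. Time passes only in rows, so rows that do not move let the fingers close. It gives the time, the measured TCP pose, the force, the opening and the grip force at its end, in the units of the state.
- observe(): the state, without advancing time (a new reading comes with each control period).
- capture(name): name is "scene" or "side" or "wrist"; returns a dict with "img" (420x560x3 uint8, red, green, blue), "K" (3x3 intrinsics, pixels), "position" and "rotation" of the camera in the world. Camera axes: x right, y up, looking along -z (the intrinsics and any distortion apply to the point x, -y, -z); pixel columns grow to the right and rows downward; lengths in m; the calibration is good to about 2 mm. The wrist camera is an equidistant fisheye: a pixel r from the principal point sees the ray r / f radians off the axis. A picture is of the moment at which its call begins. There is no depth.
- sign_off(): hands the job in; it is judged then, once.
Trained networks look in the newest picture that a camera, given by its name, has taken for a name from the list of things; names that differ only in an ending like _2 or _b are one class to them, and where a whole thing is asked for, a point or a joint stands for the part that bears it (a point fixed in the world has none). Each returns a list of dicts, best first, with "p" (0 to 1); they miss things now and then, are a little off and sometimes report something else, mostly with a low value. They report only what shows in the picture. A call takes as long as a camera call.
- find_in(camera, label): "location" ([x, y, z] in m, in world coordinates, good to about 4 mm: the middle of the surface that is visible of it).
- outline_of(camera, label): "pixels" (420x560 bool, what is visible of it).
The state is a dict: "time_s": time; "joints": joint angles; "dq": joint speeds; "tau": joint torques, N m; "position": TCP position; "orientation": TCP orientation; "contact_force": force on the tool from outside, world axes, zero at the start; "wrist_torque": the same for the moment, N m; "width": finger opening in m; "gripper_force": force on a finger pad.
Only numpy, scipy, OpenCV 4.12 (cv2) and the standard library are available. Lean on these libraries where they do the work, as an engineer would, in place of code of your own. Each camera call takes 0.05 s, during which the arm holds its last target. There are 200 camera calls.

### The job

Take the metal sleeve that was left lying in the corner fixture and lay it flat on the bench, clear of the fixture. Then lift the power board by its heat sink into the fixture, one of its long edges along the long fence, and press it flat and flush into the corner against both fences at once. Finish while still holding it there, pushing firmly towards both fences (some 10 N each way); do not disturb the side cutters, the screwdriver or the hexagon cap.

Things in the scene. Friction and masses are not known exactly. Their poses are not given: they have to be found in the camera images.
- fixture: Corner fixture, fixed to the bench: a flat aluminium plate 150 (x) x 120 (y) x 8 mm with two steel fences. Origin: centre of the plate's underside, on the bench; z up. The plate's top (where the board lies) is at z = 8 mm. The fences rise 12 mm above the plate (to z = 20 mm) and meet at the +x +y corner: inner faces at x = +63 mm and y = +48 mm. The -x and -y sides are open. The board fully home has its centre at x = +23, y = +20 mm.
- long_fence: The fixture's long fence, 128 mm along the fixture's x, 12 mm thick, 12 mm high, rigid. Origin: centre of its underside; its inner face looks to the fixture's -y, 6 mm from the origin. Same axes as the fixture. Plate, fences and board are smooth metal (friction about 0.25), yet a board pressed hard on the plate or on one fence can stick short of the other.
- end_fence: The fixture's short fence, 100 mm along the fixture's y, 12 mm thick, 12 mm high, rigid. Origin: centre of its underside; its inner face looks to the fixture's -x, 6 mm from the origin. Same axes as the fixture.
- board: Power board, 0.2 to 0.4 kg, loose, lying flat on the bench at the start: rigid aluminium carrier 80 (x) x 56 (y) x 10 mm under a thin green circuit board (top at z = 12 mm), with a finned heat sink in the middle, 44 (x) x 26 (y) mm, from z = 12 to z = 44 mm, to grip it by. Low connectors (to z = 17 mm) lie at x = +-33 mm. Origin: centre of the underside, z up. It is the same turned by half a turn: either long edge may go to the long fence.
- sleeve: Empty metal sleeve, square in section with rounded edges, 85 long (x) x 21 x 21 mm, about 30 g, loose, lying in the fixture at the start. Origin: centre of its underside; x along its length, z up.
- cutters: Side cutters with red grips, 140 mm long (y) x 58 x 13 mm, loose on the bench; to be left alone. Origin: centre of the underside.
- screwdriver: Screwdriver with yellow handle, 190 mm long (y) x 26 x 25 mm, loose on the bench; to be left alone. Origin: centre of the underside.
- nut_cap: White hexagon cap, 26 x 29 x 9 mm, loose on the bench; to be left alone. Origin: centre of the underside.
- sleeve_pile: Fixed pile of other sleeves at the back right of the bench, not part of the job; keep clear of it. Origin: under the middle of the pile, on the bench; it reaches 120 mm from there towards the robot (-x), 130 mm to either side (y), and 90 mm up. Axes as the world's.

How it is judged (in metres and radians):
On the way, in this order (a step that is already met when the one before it is completed fails the run):
1. the sleeve lies flat and still on the bench, clear of the fixture, let go (height (world z) of sleeve below 0.025 m and angle between sleeve's own x axis and vertical between 1.47 and 1.67 rad and contact force between sleeve and fixture below 0.01 N and contact force between sleeve and the fingers below 0.01 N and linear speed of sleeve below 0.02 m/s and (x of sleeve in the frame of fixture above 0.075 m or x of sleeve in the frame of fixture below -0.075 m or y of sleeve in the frame of fixture above 0.06 m or y of sleeve in the frame of fixture below -0.06 m)), for 0.2 s.
2. the board lies flat on the fixture's plate (z of board in the frame of fixture between 0.006 and 0.0105 m and angle between board's own z axis and vertical below 0.04 rad and horizontal distance between board and fixture below 0.07 m), for 0.1 s.
At the end, for the whole second after the job is handed in: Board flat on the plate (tilt < 0.04 rad), along the long fence within 0.035 rad, centre within 2 mm of fully home, at rest, fingers on it, pressing each fence with over 2 N; sleeve lying flat on the bench, clear of the fixture, let go (all of step 1 and z of board in the frame of fixture between 0.006 and 0.0105 m and angle between board's own z axis and vertical below 0.04 rad and x of board in the frame of fixture between 0.021 and 0.0255 m and y of board in the frame of fixture between 0.018 and 0.0225 m and angle between the x axis of board and the x axis of fixture, either way round below 0.035 rad and linear speed of board below 0.02 m/s and contact force between board and long_fence above 2 N and contact force between board and end_fence above 2 N and contact force between board and the fingers above 1 N); the arm keeps its last pose, push and grip.
It fails at once if the side cutters moved by more than 2 cm (distance of cutters from where it was at the start of the episode above 0.02 m).
It fails at once if the screwdriver moved by more than 2 cm (distance of screwdriver from where it was at the start of the episode above 0.02 m).
It fails at once if the hexagon cap moved by more than 2 cm (distance of nut_cap from where it was at the start of the episode above 0.02 m).
It also fails if it takes over 72 s, if anything falls off the work surface, if the arm or the gripper's body presses on something with over 40 N, if the wrist force passes 120 N, or if a joint passes its speed limit or range.

## Working session

There is one attempt and no reset: what is moved stays moved. The work goes in short steps, Python scripts to look and compute and a tool call to move; the robot and the scene stay as the last step left them, time stands still between calls to the robot, and variables do not carry over. Pictures are saved under pics/ and viewed, at most 12 in all, crops included, and the job is handed in when it is done.

Besides the shell and the picture viewer there is one more tool, called after "Emit:" as name([rows], argument=value, ...), one row to a line, values as JSON. play_rows: Moves the arm, as the interface text tells. Its arguments: {"type":"object","properties":{"commands":{"type":"array"}},"required":["commands"]}

```bash
mkdir -p pics; ls
cat > h.py <<'E'
from rig import *
import numpy as np, cv2
def snap(c,n):
    d=capture(c); cv2.imwrite(f'pics/{n}.png',d['img'][:,:,::-1].copy()); return d
def unproj(d,uv,z):
    K=np.array(d['K']);R=np.array(d['rotation']);p=np.array(d['position'])
    uv=np.atleast_2d(uv).astype(float)
    x=(uv[:,0]-K[0,2])/K[0,0]; y=(uv[:,1]-K[1,2])/K[1,1]
    r=np.c_[x,-y,-np.ones(len(x))]@R.T
    return p+r*((z-p[2])/r[:,2])[:,None]
E
python3 - <<'E'
from h import *
print(observe())
for c in ('scene','side'):
    d=snap(c,c+'0'); print(c,d['K'],d['position'],d['rotation'],[k for k in d])
    for l in ('fixture','long_fence','end_fence','board','sleeve','cutters','screwdriver','nut_cap'):
        print(l,[(round(r['p'],2),np.round(r['location'],3).tolist()) for r in find_in(c,l)[:3]])
E
```

```text
pics
{'time_s': 0.0, 'joints': array([-8.22772714e+01,  1.96346550e+01,  8.73779463e+01, -1.93764528e-03,
        7.30754922e+01, -8.36531264e+00]), 'dq': array([ 0.06972164, -0.05762041, -0.02599674,  0.06557239, -0.01139534,
       -0.02508096]), 'tau': array([ 1.54069901e-03, -4.33669245e+01, -2.46010655e+01, -5.84039321e-05,
        7.80247879e-03,  7.47097957e-07]), 'position': array([ 0.14544382, -0.50405212,  0.24963772]), 'orientation': array([-1.79912574e+02, -1.09830554e-02,  1.60885983e+01]), 'contact_force': array([ 0.56577505, -0.42565395,  0.09047299]), 'wrist_torque': array([-0.018748  , -0.0373536 ,  0.05475437]), 'gripper_force': 0.0, 'width': 0.08550583920400796}
scene [[514.79582245   0.         272.26092957]
 [  0.         514.79582245 210.73053399]
 [  0.           0.           1.        ]] [-0.23690719  0.97210471  0.65265775] [  61.33331187   -0.17900173 -137.2738261 ] ['img', 'K', 'position', 'rotation']
fixture [(0.62, [0.497, 0.216, 0.009])]
long_fence [(0.9, [0.486, 0.252, 0.018])]
end_fence [(0.51, [0.576, 0.204, 0.02])]
board [(0.6, [0.478, -0.086, 0.014]
[... 183 characters left out ...]
.013]), (0.62, [0.375, 0.133, 0.01]), (0.17, [0.494, 0.196, 0.023])]
side [[405.92495813   0.         281.0668743 ]
 [  0.         405.92495813 207.06417346]
 [  0.           0.           1.        ]] [ 0.33910307 -0.46626076  0.61950602] [ 47.65255005   0.21670944 -18.89985953] ['img', 'K', 'position', 'rotation']
fixture [(0.91, [0.503, 0.19, 0.003])]
long_fence [(0.84, [0.491, 0.243, 0.013])]
end_fence [(0.71, [0.578, 0.192, 0.02])]
board [(0.92, [0.49, -0.11, 0.012])]
sleeve [(0.54, [0.501, 0.178, 0.028])]
cutters [(0.61, [0.576, 0.193, 0.021]), (0.51, [0.481, 0.404, 0.012])]
screwdriver [(0.89, [0.717, 0.126, 0.018]), (0.32, [0.487, 0.24, 0.014])]
nut_cap [(0.52, [0.379, 0.114, 0.006])]
```

View pics/scene0.png

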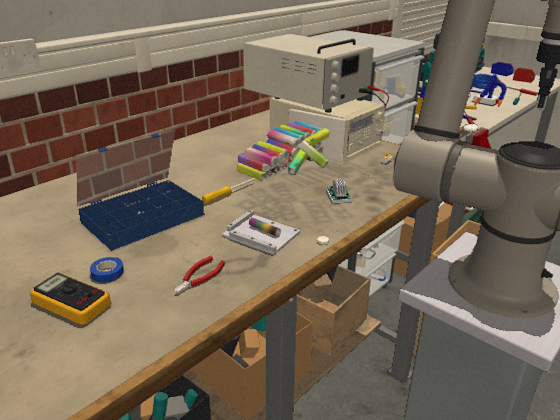

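View pics/side0.png

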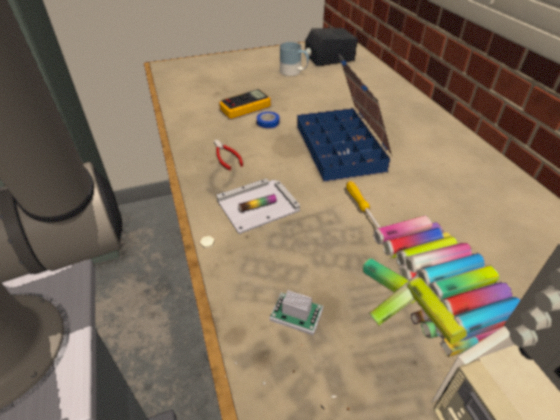

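The scene view shows the fixture with the sleeve at about (262,230), the board at (340,190), the cutters at (205,275), the cap at (323,240) and the screwdriver at (230,190). In the side view the fixture is at (258,205) and the board at (298,310). I'll move over the board and look with the wrist camera.

Emit:
play_rows([
  {"dx": 0.049, "dy": -0.033},
  {"dx": 0.049, "dy": -0.033},
  {"dx": 0.049, "dy": -0.033},
  {"dx": 0.049, "dy": -0.033},
  {"dx": 0.049, "dy": -0.033},
  {"dx": 0.049, "dy": -0.033},
  {"dx": 0.049, "dy": -0.033},
  {"dx": 0.049, "dy": -0.033},
  {"dx": 0.046, "dy": -0.031},
  {"dx": 0},
])

```text
invalid input
```

```bash
cat >> h.py <<'E'
from scipy.spatial.transform import Rotation as Ro
def Rm(a):
    a=np.array(a,float); return a if a.shape==(3,3) else Ro.from_euler('xyz',a,degrees=True).as_matrix()
def unproj(d,uv,z):
    K=np.array(d['K']);R=Rm(d['rotation']);p=np.array(d['position'])
    uv=np.atleast_2d(uv).astype(float)
    x=(uv[:,0]-K[0,2])/K[0,0]; y=(uv[:,1]-K[1,2])/K[1,1]
    if d.get('fish'):
        t=np.hypot(x,y)+1e-12; x,y,w=np.sin(t)*x/t,np.sin(t)*y/t,np.cos(t)
    else: w=np.ones(len(x))
    r=np.c_[x,-y,-w]@R.T
    return p+r*((z-p[2])/r[:,2])[:,None]
def wsnap(n):
    d=snap('wrist',n); d['fish']=1; return d
def locs(c,ls):
    for l in ls: print(l,[(round(r['p'],2),np.round(r['location'],3).tolist()) for r in find_in(c,l)[:3]])
E
python3 - <<'E'
from h import *
o=observe(); print(o['position'],o['orientation'])
d=wsnap('w1'); print(d['K'],d['position'],d['rotation'])
locs('wrist',('board','nut_cap','sleeve','fixture'))
m=outline_of('wrist','board')
if m:
    ys,xs=np.nonzero(m[0]['pixels']); print(m[0]['p'],xs.min(),xs.max(),ys.min(),ys.max(),len(xs))
E
```

```text
[ 0.1455303  -0.50444354  0.25032192] [1.79994303e+02 1.87257187e-03 1.60913489e+01]
[[325.1922621    0.         281.52866868]
 [  0.         325.1922621  210.9017578 ]
 [  0.           0.           1.        ]] [ 0.22504338 -0.48151488  0.3737204 ] [-1.86782615e+01 -6.88724432e-03 -7.39072190e+01]
board []
nut_cap []
sleeve []
fixture []
```

View pics/w1.png

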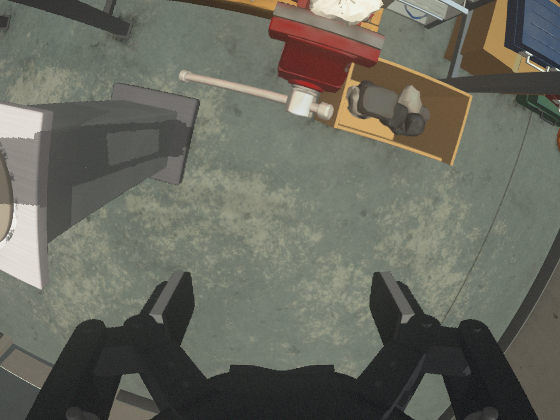

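The wrist view shows only the floor, because the move was refused. The rows probably need every key.

Emit:
play_rows([
  {"dx": 0.049, "dy": -0.033, "dz": 0, "twist": 0, "hand": 0},
  {"dx": 0.049, "dy": -0.033, "dz": 0, "twist": 0, "hand": 0},
  {"dx": 0.049, "dy": -0.033, "dz": 0, "twist": 0, "hand": 0},
  {"dx": 0.049, "dy": -0.033, "dz": 0, "twist": 0, "hand": 0},
  {"dx": 0.049, "dy": -0.033, "dz": 0, "twist": 0, "hand": 0},
  {"dx": 0.049, "dy": -0.033, "dz": 0, "twist": 0, "hand": 0},
  {"dx": 0.049, "dy": -0.033, "dz": 0, "twist": 0, "hand": 0},
  {"dx": 0.049, "dy": -0.033, "dz": 0, "twist": 0, "hand": 0},
  {"dx": 0.046, "dy": -0.031, "dz": 0, "twist": 0, "hand": 0},
  {"dx": 0, "dy": 0, "dz": 0, "twist": 0, "hand": 0},
])

```text
time_s: 2.45
position: [0.4863, -0.0967, 0.2501]
orientation: [-180.0, -0.0, 16.4]
contact_force: [-1.2, -1.3, 0.3]
width: 0.0854
gripper_force: 0.0
```

Run:
```python
from h import *
d=wsnap('w2'); np.save('w2.npy',d,allow_pickle=True)
locs('wrist',('board','sleeve','fixture'))
for m in outline_of('wrist','board')[:1]:
    c=max(cv2.findContours(m['pixels'].astype(np.uint8),0,1)[0],key=cv2.contourArea)[:,0,:]
    P=unproj(d,c,0.012)[:,:2]; print(m['p'],cv2.minAreaRect((P*1000).astype(np.float32)))
```

```text
board [(0.73, [0.5, -0.098, 0.011]), (0.63, [0.517, 0.189, 0.008])]
sleeve [(0.66, [0.505, 0.18, 0.025]), (0.19, [0.497, -0.098, 0.012])]
fixture [(0.93, [0.516, 0.19, 0.008])]
0.84 ((492.9689025878906, -95.52091979980469), (57.700721740722656, 81.63358306884766), 49.646148681640625)
```

View pics/w2.png

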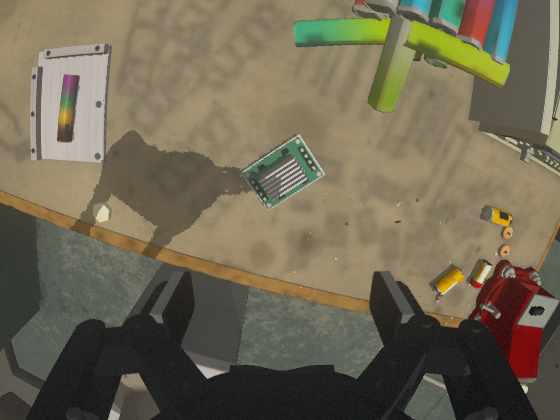

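The wrist view shows the board at (285,170), turned about -40°. The fixture is at (70,105) with the long fence on its left, the end fence at the top and the sleeve at (68,107). Next I'll go over the fixture.

Emit:
play_rows([
  {"dx": 0.02, "dy": -0.053, "dz": 0, "twist": 0, "hand": 0},
  {"dx": 0.02, "dy": -0.053, "dz": 0, "twist": 0, "hand": 0},
  {"dx": 0.02, "dy": -0.053, "dz": 0, "twist": 0, "hand": 0},
  {"dx": 0.02, "dy": -0.053, "dz": 0, "twist": 0, "hand": 0},
  {"dx": 0.018, "dy": -0.053, "dz": 0, "twist": 0, "hand": 0},
  {"dx": 0, "dy": 0, "dz": 0, "twist": 0, "hand": 0},
])

```text
time_s: 3.45
position: [0.5051, 0.1843, 0.2502]
orientation: [-180.0, -0.0, 16.3]
contact_force: [1.3, -0.9, 0.2]
width: 0.0852
gripper_force: 0.0
```

Run:
```python
from h import *
o=observe(); print(o['position'],o['orientation'])
d=wsnap('w3'); np.save('w3.npy',d,allow_pickle=True)
locs('wrist',('sleeve','fixture','long_fence','end_fence','cutters','nut_cap','screwdriver'))
for l,z in (('fixture',.01),('sleeve',.018),('long_fence',.02),('end_fence',.02)):
  for m in outline_of('wrist',l)[:1]:
    c=max(cv2.findContours(m['pixels'].astype(np.uint8),0,1)[0],key=cv2.contourArea)[:,0,:]
    P=unproj(d,c,z)[:,:2]; print(l,m['p'],cv2.minAreaRect((P*1000).astype(np.float32)))
```

```text
[0.50507815 0.18425575 0.25022702] [-1.79968034e+02 -1.57620033e-02  1.62531490e+01]
sleeve [(0.58, [0.506, 0.186, 0.028])]
fixture [(0.7, [0.518, 0.207, 0.01])]
long_fence [(0.93, [0.492, 0.251, 0.017])]
end_fence [(0.73, [0.578, 0.2, 0.019])]
cutters [(0.91, [0.48, 0.408, 0.011])]
nut_cap [(0.63, [0.379, 0.118, 0.006])]
screwdriver [(0.68, [0.728, 0.122, 0.016]), (0.58, [0.381, 0.122, 0.006])]
fixture 0.78 ((506.82354736328125, 198.47862243652344), (153.8096923828125, 124.2432632446289), 10.069662094116211)
sleeve 0.59 ((503.82879638671875, 188.86473083496094), (87.74952697753906, 22.150049209594727), 2.2795956134796143)
long_fence 0.95 ((489.0650634765625, 248.91995239257812), (127.67404174804688, 15.060598373413086), 10.0106840133667)
end_fence 0.87 ((578.6237182617188, 199.01065063476562), (13.2803373336792, 99.22940826416016), 9.490530967712402)
```

View pics/w3.png

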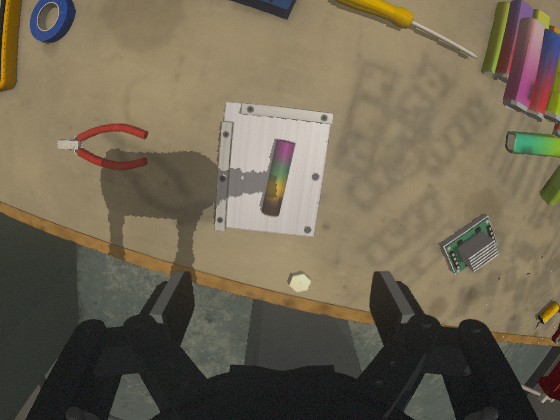

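The wrist view shows the fixture at (270,170), with a yaw of about 10° and its origin near (0.509, 0.197). The sleeve is at (278,178) with a yaw of about 2°. The cap is at (298,282) and the cutters at (105,147), both clear of the fingers.

Emit:
play_rows([
  {"dx": 0, "dy": 0, "dz": 0.04, "twist": 7, "hand": 0.4},
  {"dx": 0, "dy": -0.003, "dz": 0.04, "twist": 7, "hand": 0.4},
  {"dx": 0, "dy": 0, "dz": 0.04, "twist": 0, "hand": 0.4},
  {"dx": 0, "dy": 0, "dz": 0, "twist": 0, "hand": 0.4},
])

```text
time_s: 4.55
position: [0.503, 0.1847, 0.1279]
orientation: [179.9, 0.4, 2.1]
contact_force: [0.2, 0.2, 0.8]
width: 0.0509
gripper_force: 0.0
```

Run:
```python
from h import *
o=observe(); print(o['position'],o['orientation'],o['width'])
d=wsnap('w4')
locs('wrist',('sleeve',))
for m in outline_of('wrist','sleeve')[:1]:
    c=max(cv2.findContours(m['pixels'].astype(np.uint8),0,1)[0],key=cv2.contourArea)[:,0,:]
    P=unproj(d,c,.027)[:,:2]; print(m['p'],cv2.minAreaRect((P*1000).astype(np.float32)))
```

```text
[0.50304078 0.18467747 0.12787043] [179.93077181   0.36234596   2.09529712] 0.05089917378530082
sleeve [(0.76, [0.508, 0.185, 0.029])]
```

Emit:
play_rows([
  {"dx": 0.003, "dy": 0, "dz": 0.045, "twist": 0, "hand": 0.4},
  {"dx": 0, "dy": 0, "dz": 0.035, "twist": 0, "hand": 0.4},
  {"dx": 0, "dy": 0, "dz": 0.016, "twist": 0, "hand": 0.4},
  {"dx": 0, "dy": 0, "dz": 0, "twist": 0, "hand": 0.4},
  {"dx": 0, "dy": 0, "dz": 0, "twist": 0, "hand": 0.9},
  {"dx": 0, "dy": 0, "dz": 0, "twist": 0, "hand": 0.9},
  {"dx": 0, "dy": 0, "dz": 0, "twist": 0, "hand": 0.9},
  {"dx": 0, "dy": 0, "dz": 0, "twist": 0, "hand": 0.9},
  {"dx": 0, "dy": 0, "dz": 0, "twist": 0, "hand": 0.9},
])

```text
time_s: 5.82
position: [0.509, 0.1855, 0.036]
orientation: [-180.0, -0.2, 2.1]
contact_force: [-0.2, 0.7, 5.9]
width: 0.0189
gripper_force: 59.8
```

Emit:
play_rows([
  {"dx": 0, "dy": 0, "dz": -0.03, "twist": 0, "hand": 0.9},
  {"dx": 0, "dy": 0, "dz": -0.04, "twist": 0, "hand": 0.9},
  {"dx": 0, "dy": 0, "dz": -0.03, "twist": 0, "hand": 0.9},
  {"dx": 0, "dy": 0, "dz": 0, "twist": 0, "hand": 0.9},
])

```text
time_s: 6.32
position: [0.5094, 0.1856, 0.1374]
orientation: [-179.9, -0.4, 2.1]
contact_force: [0.2, 0.1, -0.4]
width: 0.019
gripper_force: 59.0
```

Run:
```python
from h import *
o=observe(); print(o['position'],o['contact_force'],o['width'])
d=wsnap('w5'); locs('wrist',('sleeve',))
```

```text
[0.5094348  0.18561065 0.13739851] [ 0.15702438  0.08985651 -0.42994372] 0.019037296577710194
sleeve [(0.68, [0.513, 0.184, 0.127])]
```

View pics/w5.png

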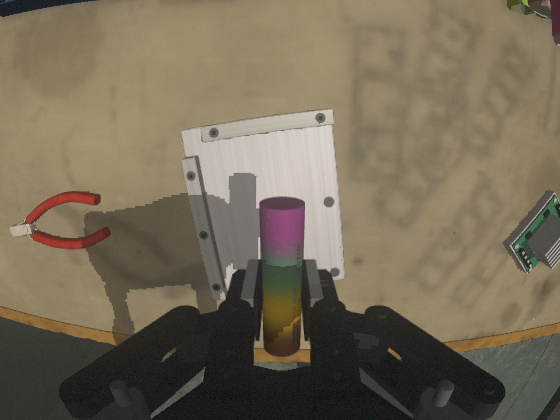

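The sleeve is held between the fingers at (282,270) and the plate is free. I'll lay it on the bench at about (0.53, 0.04).

Emit:
play_rows([
  {"dx": 0.005, "dy": 0.049, "dz": 0, "twist": 0, "hand": 0.9},
  {"dx": 0.005, "dy": 0.049, "dz": 0, "twist": 0, "hand": 0.9},
  {"dx": 0.005, "dy": 0.048, "dz": 0.02, "twist": 0, "hand": 0.9},
  {"dx": 0, "dy": 0, "dz": 0.04, "twist": 0, "hand": 0.9},
  {"dx": 0, "dy": 0, "dz": 0.03, "twist": 0, "hand": 0.9},
  {"dx": 0, "dy": 0, "dz": 0.012, "twist": 0, "hand": 0.9},
  {"dx": 0, "dy": 0, "dz": 0, "twist": 0, "hand": 0.9},
  {"dx": 0, "dy": 0, "dz": 0, "twist": 0, "hand": 0.9},
])

```text
time_s: 7.42
position: [0.5288, 0.04, 0.0331]
orientation: [180.0, -0.1, 2.1]
contact_force: [-0.5, 0.4, -0.3]
width: 0.0187
gripper_force: 59.0
```

Emit:
play_rows([
  {"dx": 0, "dy": 0, "dz": 0.003, "twist": 0, "hand": 0.9},
  {"dx": 0, "dy": 0, "dz": 0.002, "twist": 0, "hand": 0.9},
  {"dx": 0, "dy": 0, "dz": 0, "twist": 0, "hand": 0.9},
])

```text
time_s: 7.8
position: [0.5285, 0.0399, 0.0281]
orientation: [180.0, -0.1, 2.1]
contact_force: [-0.6, 0.6, 4.7]
width: 0.019
gripper_force: 59.6
```

Emit:
play_rows([
  {"dx": 0, "dy": 0, "dz": 0, "twist": 0, "hand": 0.4},
  {"dx": 0, "dy": 0, "dz": 0, "twist": 0, "hand": 0.4},
  {"dx": 0, "dy": 0, "dz": 0, "twist": 0, "hand": 0.4},
  {"dx": 0, "dy": 0, "dz": -0.03, "twist": 0, "hand": 0.4},
  {"dx": 0, "dy": 0, "dz": -0.05, "twist": 0, "hand": 0.4},
  {"dx": 0, "dy": 0, "dz": -0.05, "twist": 0, "hand": 0.4},
  {"dx": -0.014, "dy": 0.045, "dz": 0, "twist": 0, "hand": 0.4},
  {"dx": -0.013, "dy": 0.045, "dz": 0, "twist": 0, "hand": 0.4},
  {"dx": -0.013, "dy": 0.044, "dz": 0, "twist": 0, "hand": 0.4},
  {"dx": 0, "dy": 0, "dz": 0, "twist": 0, "hand": 0.4},
])

```text
time_s: 9.05
position: [0.4925, -0.098, 0.1573]
orientation: [180.0, 0.0, 1.9]
contact_force: [0.7, 0.2, -0.3]
width: 0.0512
gripper_force: 0.0
```

Emit:
play_rows([
  {"dx": 0, "dy": 0, "dz": 0, "twist": 10.6, "hand": 0.4},
  {"dx": 0, "dy": 0, "dz": 0, "twist": 10.6, "hand": 0.4},
  {"dx": 0, "dy": 0, "dz": 0, "twist": 10.6, "hand": 0.4},
  {"dx": 0, "dy": 0, "dz": 0, "twist": 10.6, "hand": 0.4},
  {"dx": 0, "dy": 0, "dz": 0, "twist": 0, "hand": 0.4},
])

```text
time_s: 9.68
position: [0.4932, -0.0946, 0.1572]
orientation: [-180.0, 0.0, -40.2]
contact_force: [-0.7, 0.7, -0.5]
width: 0.0511
gripper_force: 0.0
```

Run:
```python
from h import *
o=observe(); print(o['position'],o['orientation'],o['width'])
d=wsnap('w6'); snap('side','side6')
locs('wrist',('board',)); locs('side',('sleeve','board'))
for m in outline_of('wrist','board')[:1]:
    c=max(cv2.findContours(m['pixels'].astype(np.uint8),0,1)[0],key=cv2.contourArea)[:,0,:]
    P=unproj(d,c,.012)[:,:2]; print(m['p'],cv2.minAreaRect((P*1000).astype(np.float32)))
```

```text
[ 0.49317837 -0.09461921  0.15717657] [-1.79997234e+02  1.76206918e-02 -4.01699953e+01] 0.05112503170929761
board [(0.64, [0.497, -0.104, 0.009])]
sleeve [(0.56, [0.486, 0.034, 0.016])]
board [(0.85, [0.488, -0.114, 0.013])]
0.76 ((493.7520751953125, -97.73100280761719), (57.12773513793945, 80.69847106933594), 49.78301239013672)
```

View pics/w6.png

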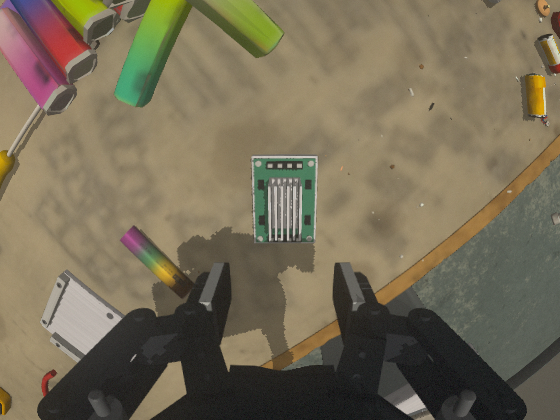

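The wrist view shows the board square in view at (284,200), centred between the fingers. The sleeve lies on the bench at (158,262), clear of the fixture.

Emit:
play_rows([
  {"dx": 0.002, "dy": 0.0015, "dz": 0.05, "twist": 0, "hand": 0.4},
  {"dx": 0, "dy": 0, "dz": 0.04, "twist": 0, "hand": 0.4},
  {"dx": 0, "dy": 0, "dz": 0.02, "twist": 0, "hand": 0.4},
  {"dx": 0, "dy": 0, "dz": 0.011, "twist": 0, "hand": 0.4},
  {"dx": 0, "dy": 0, "dz": 0, "twist": 0, "hand": 0.4},
  {"dx": 0, "dy": 0, "dz": 0, "twist": 0, "hand": 0.9},
  {"dx": 0, "dy": 0, "dz": 0, "twist": 0, "hand": 0.9},
  {"dx": 0, "dy": 0, "dz": 0, "twist": 0, "hand": 0.9},
  {"dx": 0, "dy": 0, "dz": 0, "twist": 0, "hand": 0.9},
])

```text
time_s: 11.1
position: [0.4944, -0.0982, 0.0374]
orientation: [-180.0, -0.1, -40.3]
contact_force: [-0.7, 0.3, 5.7]
width: 0.0248
gripper_force: 60.5
```

Emit:
play_rows([
  {"dx": 0, "dy": 0, "dz": -0.02, "twist": 0, "hand": 0.9},
  {"dx": 0, "dy": 0, "dz": -0.05, "twist": 0, "hand": 0.9},
  {"dx": 0, "dy": 0, "dz": -0.04, "twist": 0, "hand": 0.9},
  {"dx": -0.03, "dy": -0.0423, "dz": 0, "twist": 0, "hand": 0.9},
  {"dx": -0.03, "dy": -0.0423, "dz": 0, "twist": 0, "hand": 0.9},
  {"dx": -0.03, "dy": -0.0423, "dz": 0, "twist": 0, "hand": 0.9},
  {"dx": -0.03, "dy": -0.0423, "dz": 0, "twist": 0, "hand": 0.9},
  {"dx": -0.03, "dy": -0.0423, "dz": 0, "twist": 0, "hand": 0.9},
  {"dx": -0.03, "dy": -0.0423, "dz": 0, "twist": 0, "hand": 0.9},
])

```text
time_s: 12.22
position: [0.5202, 0.2137, 0.1462]
orientation: [180.0, 0.0, -40.3]
contact_force: [1.3, 0.0, -2.4]
width: 0.0251
gripper_force: 59.6
```

Emit:
play_rows([
  {"dx": 0, "dy": 0, "dz": 0, "twist": -10, "hand": 0.9},
  {"dx": 0, "dy": 0, "dz": 0, "twist": -10, "hand": 0.9},
  {"dx": 0, "dy": 0, "dz": 0, "twist": -10, "hand": 0.9},
  {"dx": 0, "dy": 0, "dz": 0, "twist": -10, "hand": 0.9},
  {"dx": 0, "dy": 0, "dz": 0, "twist": -10, "hand": 0.9},
  {"dx": 0, "dy": 0, "dz": 0, "twist": 0, "hand": 0.9},
])

```text
time_s: 12.98
position: [0.5202, 0.212, 0.1461]
orientation: [180.0, 0.0, 9.6]
contact_force: [-0.6, -0.3, -2.4]
width: 0.025
gripper_force: 59.9
```

Run:
```python
from h import *
o=observe(); print(o['position'],o['orientation'],o['width'])
d=wsnap('w7')
locs('wrist',('board','long_fence','end_fence'))
for l,z in (('board',.137-.026),('long_fence',.02),('end_fence',.02)):
  for m in outline_of('wrist',l)[:1]:
    c=max(cv2.findContours(m['pixels'].astype(np.uint8),0,1)[0],key=cv2.contourArea)[:,0,:]
    P=unproj(d,c,z)[:,:2]; print(l,m['p'],cv2.minAreaRect((P*1000).astype(np.float32)))
```

```text
[0.52021847 0.21196315 0.14607634] [1.79992818e+02 4.15945072e-02 9.60088917e+00] 0.025022995601723594
board [(0.61, [0.539, 0.21, 0.123])]
long_fence [(0.83, [0.534, 0.257, 0.018])]
end_fence [(0.85, [0.58, 0.204, 0.022])]
board 0.61 ((507.9987487792969, 209.65560913085938), (101.5730972290039, 59.195587158203125), 10.906295776367188)
end_fence 0.9 ((578.5523071289062, 199.62387084960938), (13.42237663269043, 98.5514907836914), 9.747986793518066)
```

View pics/w7.png

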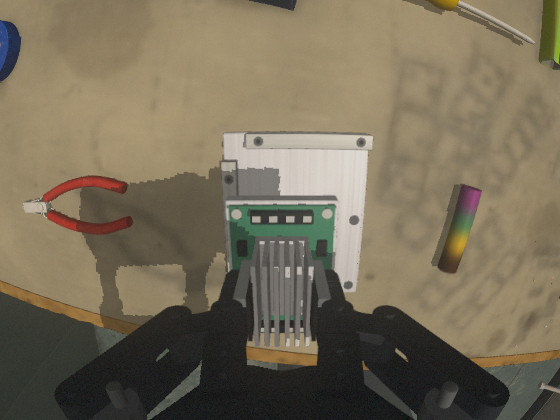

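The board is held level at (282,260) and is square with the fixture, about 8 mm short of both fences. The sleeve is at (460,228), well clear. I'll lower it to just above the plate.

Emit:
play_rows([
  {"dx": 0, "dy": 0, "dz": 0.04, "twist": 0, "hand": 0.9},
  {"dx": 0, "dy": 0, "dz": 0.035, "twist": 0, "hand": 0.9},
  {"dx": 0, "dy": 0, "dz": 0.018, "twist": 0, "hand": 0.9},
  {"dx": 0, "dy": 0, "dz": 0.004, "twist": 0, "hand": 0.9},
  {"dx": 0, "dy": 0, "dz": 0, "twist": 0, "hand": 0.9},
])

```text
time_s: 13.95
position: [0.5209, 0.2121, 0.0497]
orientation: [180.0, -0.0, 9.7]
contact_force: [1.2, -0.2, -3.1]
width: 0.0253
gripper_force: 60.0
```

Run:
```python
from h import *
o=observe(); print(o['position'],o['orientation'],o['contact_force'])
d=wsnap('w8'); im=d['img'][120:340,130:430]; cv2.imwrite('pics/w8c.png',cv2.resize(im[:,:,::-1],None,fx=2.6,fy=2.6))
```

```text
[0.52093719 0.21211816 0.04968214] [ 1.79997799e+02 -3.70412554e-02  9.66920873e+00] [ 1.15517355 -0.19292803 -3.10215863]
```

View pics/w8c.png

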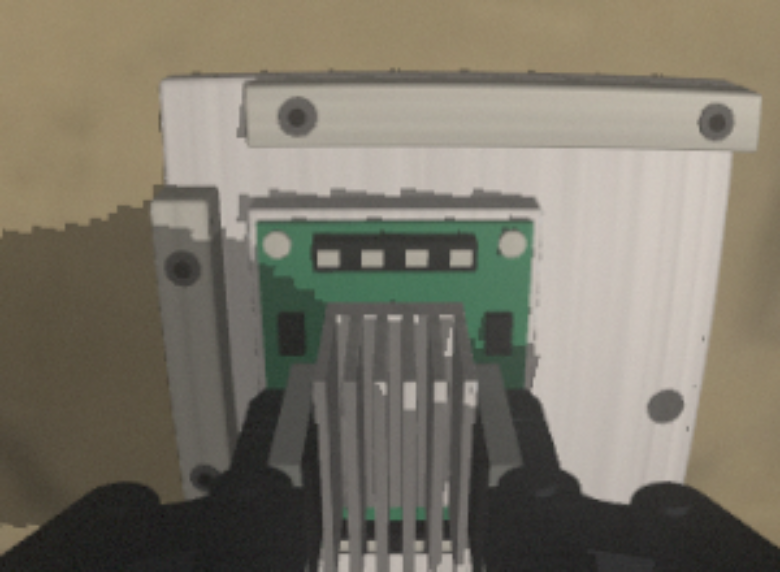

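The crop shows gaps of about 10 mm to the end fence and 5 mm to the long fence, with the board square. I'll lower it gently onto the plate.

Emit:
play_rows([
  {"dx": 0, "dy": 0, "dz": 0.002, "twist": 0, "hand": 0.9},
  {"dx": 0, "dy": 0, "dz": 0.0015, "twist": 0, "hand": 0.9},
  {"dx": 0, "dy": 0, "dz": 0, "twist": 0, "hand": 0.9},
])

```text
time_s: 14.38
position: [0.5206, 0.212, 0.0459]
orientation: [180.0, -0.0, 9.7]
contact_force: [0.3, -0.4, -2.2]
width: 0.0251
gripper_force: 60.0
```

Emit:
play_rows([
  {"dx": 0, "dy": 0, "dz": 0.001, "twist": 0, "hand": 0.9},
  {"dx": 0, "dy": 0, "dz": 0, "twist": 0, "hand": 0.9},
  {"dx": 0, "dy": 0, "dz": 0, "twist": 0, "hand": 0.9},
])

```text
time_s: 14.75
position: [0.5209, 0.2121, 0.0455]
orientation: [-180.0, -0.1, 9.7]
contact_force: [-2.1, -0.4, 6.5]
width: 0.0249
gripper_force: 60.8
```

Emit:
play_rows([
  {"dx": 0, "dy": -0.0015, "dz": 0, "twist": 0, "hand": 0.9},
  {"dx": 0, "dy": -0.0015, "dz": 0, "twist": 0, "hand": 0.9},
  {"dx": 0, "dy": 0, "dz": 0, "twist": 0, "hand": 0.9},
])

```text
time_s: 15.12
position: [0.5209, 0.2151, 0.0455]
orientation: [180.0, -0.1, 9.7]
contact_force: [0.9, -1.4, 5.5]
width: 0.025
gripper_force: 61.0
```

Emit:
play_rows([
  {"dx": 0.002, "dy": 0, "dz": 0, "twist": 0, "hand": 0.9},
  {"dx": 0.002, "dy": 0, "dz": 0, "twist": 0, "hand": 0.9},
  {"dx": 0.002, "dy": 0, "dz": 0, "twist": 0, "hand": 0.9},
  {"dx": 0, "dy": 0, "dz": 0, "twist": 0, "hand": 0.9},
])

```text
time_s: 15.62
position: [0.5266, 0.2162, 0.0455]
orientation: [-180.0, -0.1, 9.7]
contact_force: [-0.2, -0.4, 6.2]
width: 0.0251
gripper_force: 61.1
```

Neither fence has been touched yet, so I'll continue in small steps.

Emit:
play_rows([
  {"dx": 0, "dy": -0.001, "dz": 0, "twist": 0, "hand": 0.9},
  {"dx": 0, "dy": -0.001, "dz": 0, "twist": 0, "hand": 0.9},
  {"dx": 0, "dy": 0, "dz": 0, "twist": 0, "hand": 0.9},
])

```text
time_s: 16.0
position: [0.5265, 0.218, 0.0455]
orientation: [180.0, -0.1, 9.7]
contact_force: [-0.2, -1.4, 5.2]
width: 0.0248
gripper_force: 61.0
```

Emit:
play_rows([
  {"dx": 0.001, "dy": 0, "dz": 0, "twist": 0, "hand": 0.9},
  {"dx": 0.001, "dy": 0, "dz": 0, "twist": 0, "hand": 0.9},
  {"dx": 0, "dy": 0, "dz": 0, "twist": 0, "hand": 0.9},
])

```text
time_s: 16.38
position: [0.528, 0.2185, 0.0455]
orientation: [-180.0, -0.1, 9.7]
contact_force: [-2.0, -0.6, 6.9]
width: 0.0248
gripper_force: 61.1
```

Emit:
play_rows([
  {"dx": 0, "dy": -0.001, "dz": 0, "twist": 0, "hand": 0.9},
  {"dx": 0, "dy": 0, "dz": 0, "twist": 0, "hand": 0.9},
  {"dx": 0, "dy": 0, "dz": 0, "twist": 0, "hand": 0.9},
])

```text
time_s: 16.75
position: [0.5281, 0.2193, 0.0455]
orientation: [180.0, -0.1, 9.7]
contact_force: [0.4, -1.1, 5.8]
width: 0.0251
gripper_force: 61.0
```

Emit:
play_rows([
  {"dx": 0.001, "dy": 0, "dz": 0, "twist": 0, "hand": 0.9},
  {"dx": 0, "dy": 0, "dz": 0, "twist": 0, "hand": 0.9},
  {"dx": 0, "dy": 0, "dz": 0, "twist": 0, "hand": 0.9},
])

```text
time_s: 17.12
position: [0.5288, 0.2196, 0.0455]
orientation: [180.0, -0.1, 9.7]
contact_force: [-2.0, -1.0, 6.5]
width: 0.0251
gripper_force: 61.1
```

Emit:
play_rows([
  {"dx": 0, "dy": -0.001, "dz": 0, "twist": 0, "hand": 0.9},
  {"dx": 0, "dy": 0, "dz": 0, "twist": 0, "hand": 0.9},
  {"dx": 0, "dy": -0.001, "dz": 0, "twist": 0, "hand": 0.9},
  {"dx": 0, "dy": 0, "dz": 0, "twist": 0, "hand": 0.9},
])

```text
time_s: 17.62
position: [0.5289, 0.2215, 0.0455]
orientation: [180.0, -0.1, 9.7]
contact_force: [-0.4, -1.3, 4.2]
width: 0.0249
gripper_force: 61.0
```

Emit:
play_rows([
  {"dx": 0.001, "dy": 0, "dz": 0, "twist": 0, "hand": 0.9},
  {"dx": 0, "dy": 0, "dz": 0, "twist": 0, "hand": 0.9},
  {"dx": 0.001, "dy": 0, "dz": 0, "twist": 0, "hand": 0.9},
  {"dx": 0, "dy": 0, "dz": 0, "twist": 0, "hand": 0.9},
])

```text
time_s: 18.12
position: [0.5304, 0.2218, 0.0454]
orientation: [180.0, -0.1, 9.7]
contact_force: [-1.6, -0.6, 6.9]
width: 0.0249
gripper_force: 61.2
```

Emit:
play_rows([
  {"dx": 0, "dy": -0.001, "dz": 0, "twist": 0, "hand": 0.9},
  {"dx": 0, "dy": 0, "dz": 0, "twist": 0, "hand": 0.9},
  {"dx": 0, "dy": -0.001, "dz": 0, "twist": 0, "hand": 0.9},
  {"dx": 0, "dy": 0, "dz": 0, "twist": 0, "hand": 0.9},
])

```text
time_s: 18.62
position: [0.5304, 0.222, 0.0455]
orientation: [179.9, -0.0, 9.7]
contact_force: [-1.2, -10.0, 7.3]
width: 0.0246
gripper_force: 61.4
```

Run:
```python
from h import *
o=observe(); print(o['position'],o['orientation'],o['contact_force'])
d=wsnap('w9'); im=d['img'][120:340,130:430]; cv2.imwrite('pics/w9c.png',cv2.resize(im[:,:,::-1],None,fx=2.6,fy=2.6))
```

```text
[0.53039394 0.22204643 0.04554767] [ 1.79853568e+02 -3.70445861e-02  9.69437551e+00] [-1.21693463 -9.9945092   7.34198008]
```

View pics/w9c.png

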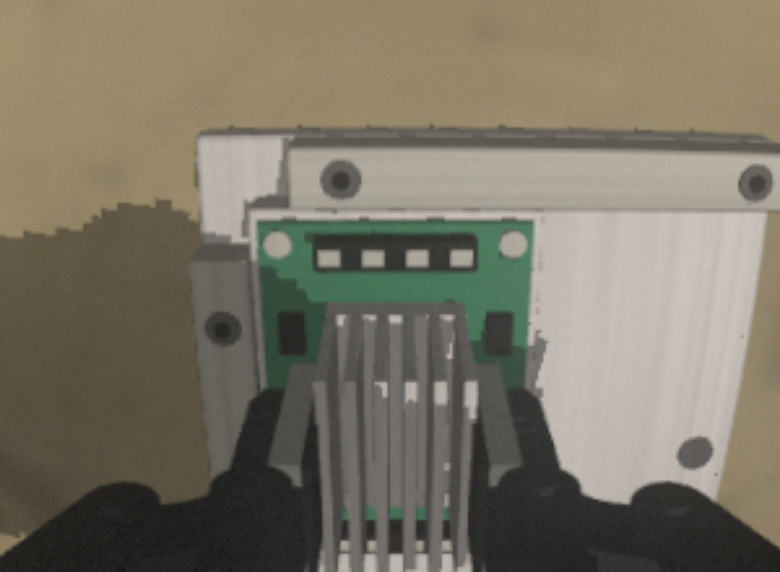

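The long fence is in contact at about 10 N. The crop shows only a sliver of gap at the end fence (row 210), so I'll push on in x.

Emit:
play_rows([
  {"dx": 0.001, "dy": 0, "dz": 0, "twist": 0, "hand": 0.9},
  {"dx": 0, "dy": 0, "dz": 0, "twist": 0, "hand": 0.9},
  {"dx": 0.001, "dy": 0, "dz": 0, "twist": 0, "hand": 0.9},
  {"dx": 0, "dy": 0, "dz": 0, "twist": 0, "hand": 0.9},
])

```text
time_s: 19.18
position: [0.5307, 0.2221, 0.0455]
orientation: [179.8, 0.2, 9.7]
contact_force: [-5.9, -11.5, 13.4]
width: 0.025
gripper_force: 62.2
```

Emit:
play_rows([
  {"dx": 0, "dy": 0, "dz": -0.0007, "twist": 0, "hand": 0.9},
  {"dx": 0, "dy": 0, "dz": 0, "twist": 0, "hand": 0.9},
  {"dx": 0.001, "dy": 0, "dz": 0, "twist": 0, "hand": 0.9},
  {"dx": 0, "dy": 0, "dz": 0, "twist": 0, "hand": 0.9},
  {"dx": 0, "dy": 0, "dz": 0, "twist": 0, "hand": 0.9},
])

```text
time_s: 19.8
position: [0.5308, 0.2221, 0.0456]
orientation: [179.8, 0.3, 9.7]
contact_force: [-7.4, -10.7, 11.0]
width: 0.025
gripper_force: 61.9
```

Emit:
play_rows([
  {"dx": 0.001, "dy": 0, "dz": -0.0005, "twist": 0, "hand": 0.9},
  {"dx": 0, "dy": 0, "dz": 0, "twist": 0, "hand": 0.9},
  {"dx": 0.0005, "dy": -0.0005, "dz": 0, "twist": 0, "hand": 0.9},
  {"dx": 0, "dy": 0, "dz": 0, "twist": 0, "hand": 0.9},
  {"dx": 0, "dy": 0, "dz": 0, "twist": 0, "hand": 0.9},
])

```text
time_s: 20.42
position: [0.5309, 0.2222, 0.0457]
orientation: [179.8, 0.5, 9.7]
contact_force: [-10.6, -13.2, 11.9]
width: 0.025
gripper_force: 62.1
```

Run:
```python
from h import *
o=observe(); print(o['position'],o['orientation'],o['contact_force'],o['wrist_torque'])
d=wsnap('w10'); im=d['img'][150:290,180:440]; cv2.imwrite('pics/w10c.png',cv2.resize(im[:,:,::-1],None,fx=3,fy=3,interpolation=2))
```

```text
[0.53088794 0.22219285 0.04573058] [179.79310702   0.50092669   9.68920307] [-10.64685587 -13.1555534   11.88652427] [-2.05397725  1.62098263 -0.26795401]
```

View pics/w10c.png

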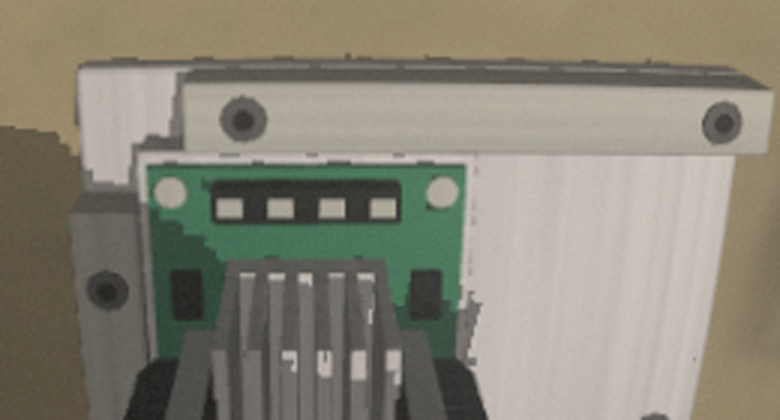

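The crop shows the board's edges flush against both fences. The push is about 13 N towards the end fence and 11 N towards the long fence, which is more than friction alone can carry. I'm handing in.

```bash
python3 -c "
from h import *
print(sign_off())"
```

```text
the job is handed in; nothing more can be done
None
```

The job is handed in, though the hand-in returned no verdict: the sleeve lies flat on the bench clear of the fixture, and the board is held flush in the corner with about 13 N towards the end fence and 11 N towards the long fence.

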